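Stand the bolt up and index the slide to the camera

ROBOT

A 6-joint arm with a two-finger parallel gripper is mounted at the origin on the work surface. World frame = base frame: x ahead of the robot, y to its left, z up, the work surface at z = 0. Lengths are in mm, angles in rad, forces in N, time in s.
With the tool pointing down it reaches from about 275 to 975 mm from the base axis. Payload 8.4 kg.
Tool frame: the origin (TCP) lies between the finger pads; the fingertips stand 19 mm ahead of it and the grasp point (between the pads) is the TCP (ctrl.tcp_to_tips is the distance from the TCP to the fingertips, in mm); z points along the fingers, y is the direction in which the jaws open and shut (so a half turn about z gives the same grasp; the last joint's range is limited). The gripper opens to 92 mm and grips with 3 to 60 N. Pads are 20 mm wide; open, the fingers measure 128 mm over their backs; the gripper's body (75 mm by 189 mm) begins 69 mm behind the grasp point.
Start: joints at [1.127, 0.353, 1.633, -0, 1.155, -0.002], TCP at [267.228, 564.993, 233.583] pointing down, gripper open.
Joint ranges: [-2.63, 2.63], [-0.92, 2.1], [0.06, 2.66], [-1.3, 4.44], [0, 2.69], [-3.02, 3.02]. Speed limits (rad/s): [2.22, 2.22, 2.79, 3.14, 3.14, 3.14].

INTERFACE

Orientations are given as a unit quaternion [x, y, z, w].
In Python, from cell import ctrl gives the robot as it stands. Calls block until the motion is done:
- ctrl.reach(position, orientation): joint-space move of the TCP to a pose.
- ctrl.line_to(position, rate=150, frame=None): straight line of the TCP; frame=None keeps the orientation; rate is the mean speed in mm/s.
- ctrl.movej(angles): joint-space move.
- ctrl.set_gripper(opening, f_grip=None): finger opening in mm; f_grip is the grip in N (None keeps the last); returns when the fingers have stopped.
- ctrl.wait(seconds).
- ctrl.solve_ik(position, orientation): joint angles nearest the present ones, or None.
- ctrl.observe(): the state.
- ctrl.read_camera(name): name is "scene" or "side" or "wrist"; returns the picture (384x512x3 uint8, red, green, blue); there is no depth.
- ctrl.camera_info(name): a dict with "fovy" (degrees; the focal length in pixels is half the picture's height over the tangent of half this angle, whatever the lens; pixels are square), "cx", "cy" (the principal point, pixels), "k1" (the pictures are not rectified: a ray, as slopes to the right and down, at radius r is drawn at 1 + k1 r^2 times it, then the intrinsics apply), "view" (4x4, takes a point from world to camera coordinates); the wrist camera has in their place "T_tool_cam" (4x4, takes a point from camera to tool coordinates, whose origin is the TCP and whose axes are the flange's). Camera axes: x right, y up, looking along -z (the intrinsics and any distortion apply to the point x, -y, -z); pixel columns grow to the right and rows downward; lengths in mm; the calibration is good to about 2 mm. A picture is of the moment at which its call begins: read the wrist's pose just before it. camera_info takes no time and is no camera call.
A pose or a line that the arm cannot do raises ctrl.MotionError and nothing moves.
- ctrl.hand_in(): hands the job in, once; it reports no verdict.
Trained networks look in the newest picture that a camera, given by its name, has taken for a name from the list of things; names that differ only in an ending like _2 or _b are one class to them, and where a whole thing is asked for, a point or a joint stands for the part that bears it (a point fixed in the world has none). Each returns a list of dicts, best first, with "score" (0 to 1); they miss things now and then, are a little off and sometimes report something else, mostly with a low value. They report only what shows in the picture. A call takes as long as a camera call.
- ctrl.spot_in(camera, query): "xy" ([column, row] in pixels, amid what is visible of it).
The state is a dict: "clock": time; "joint_pos": joint angles; "qvel": joint speeds; "joint_torque": joint torques, N m; "eef_pos": TCP position; "tcp_rot": TCP orientation; "ft_force": force on the tool from outside, world axes, zero at the start; "torque": the same for the moment, N m; "width": finger opening in mm.
Only numpy, scipy, OpenCV 4.12 (cv2) and the standard library are available. Lean on these libraries where they do the work, as an engineer would, in place of code of your own. Each camera call takes 0.05 s, during which the arm holds its last target.

TASK

The bolt to be measured has toppled over on the carriage of the indexing slide: stand it upright on its hexagon head, whole on the round pad of the carriage, and let it go. Then pull up the knob of the lock plunger, slide the carriage with it by one hole to the station in front of the camera (not the dial gauge) and let the pin drop fully home there, with the bolt still standing on the pad. Finish with the fingers still holding the knob, pin fully home, while the picture is taken; do not bump the camera or the dial gauge and leave the other things on the bench where they are.

Things in the scene. Friction and masses are not known exactly. Their poses are not given: they have to be found in the camera images.
- base: Fixed base of the slide: dark steel plate 200 x 380 mm, 12 high, with two rails and, on the robot side, a steel index bar (top 36 mm above bench) with five 12 mm holes in a row, 45 mm apart. Origin on the bench at the middle station; y = slide direction (left seen from the robot), x away from the robot, z up. Place varies, yaw up to 0.25 rad.
- carriage (a joint): Carriage position along base y, m: 0 = middle hole (start), other holes at -0.090, -0.045, 0.045, 0.090, stops at 0.1. Aluminium plate 130 x 140 mm, top 56 mm above bench (base x -45 to +85 mm), and a tongue 70 mm wide (base x -105 to -45 mm) carrying the plunger. 0.9 kg in all, friction 2 N; pinned it has 1 mm play.
- pad (a point): Centre of the round steel pad, 70 mm across, flush in the top of the carriage plate, 56 mm above the bench, base x = +20 mm; the bolt is to stand here. Moves with the carriage; axes as the base.
- plunger (a joint): Lift of the spring plunger on the carriage, m: 0 = pin home in a hole, 0.014 = pulled up to the stop. The 10 mm round-nosed pin enters 10 mm deep: clear of the bar above 0.010, at about 0.0095 when it rides on the bar between holes. Spring pushes down 5 N at 0, 9 N at the stop. With the pin lifted clear, the held knob drags the carriage along.
- knob (a point): Middle of the black round plunger knob, 100 mm from the pad's centre on its robot side. 32 mm across over 8 mm above and below this point; 89 mm above the bench with the pin home, knob top at 102 mm. Below, the knob necks to 22 mm; the 24 mm housing's top is 19 mm below this point. Moves with plunger and carriage; axes as the base.
- bolt: Steel hexagon bolt, 0.24 kg, 78 mm long: head 30 mm across flats, 13 thick; shank 20 mm across, 65 long. Origin at the centre of the head's end face (it stands on this), z along the shank, head to tip. At the start it lies on the carriage plate, shank end touching the plate, pointing to base +y within about 0.6 rad.
- camera: Fixed grey camera on a stand beyond the slide, black lens with ring light looking to base -x at one of the two stations next to the middle. 48 mm wide, 120 mm high; lens front 160 mm from the row of the pad. Origin on the bench below the lens front. Axes as the base: at the camera's station the pad has y = 0 in this frame.
- gauge: Dial gauge (dial 56 mm across, face up, level stem towards the slide, 160 mm from the row of the pad) on a fixed grey magnetic stand, post 125 mm high, at the other neighbouring station; not used. Origin on the bench below the tip of its stem, axes as the base.
- gauge_box: Closed wooden gauge block box, 80 x 130 x 42 mm, a bystander. Origin under its centre.
- mouse: Black computer mouse, 105 x 60 x 30 mm, on a green mat, a bystander. Origin under its centre.
- ring_gauge: Thick steel ring gauge lying flat, 70 mm across, 22 mm high, a bystander. Origin under its centre.

How it is judged (in metres and radians):
On the way, in this order (a step that is already met when the one before it is completed fails the run):
1. the bolt stands upright on its head on the pad, let go and at rest (angle between bolt's own z axis and vertical below 0.1 rad and horizontal distance between bolt and pad below 0.02 m and z of bolt in the frame of pad between -0.004 and 0.004 m and contact force between the fingers and bolt below 0.1 N and linear speed of bolt below 0.02 m/s), for 0.3 s.
2. the plunger is pulled so that the pin is clear of the bar, the bolt still standing on the pad (angle between bolt's own z axis and vertical below 0.1 rad and horizontal distance between bolt and pad below 0.02 m and z of bolt in the frame of pad between -0.004 and 0.004 m and value of joint plunger above 0.009 m), for 0.1 s.
At the end, for the whole second after the job is handed in: Bolt upright (0.1 rad) on its head within 20 mm of the pad's centre, untouched and at rest; carriage still, pad within 4 mm of the camera's line; plunger lift below 2 mm; fingers bearing on the plunger's knob with more than 2 N (all of step 1 and y of pad in the frame of camera between -0.004 and 0.004 m and value of joint plunger below 0.002 m and velocity of joint carriage between -0.01 and 0.01 m/s and contact force between the fingers and plunger above 2 N); the arm keeps its last pose, push and grip.
It fails at once if the bolt falls off the carriage (z of bolt in the frame of pad below -0.015 m).
It fails at once if the camera or the dial gauge is bumped (more than 5 N) (contact force between any of the fingers, the arm, bolt and camera above 5 N or contact force between any of the fingers, the arm, bolt and gauge above 5 N).
It fails at once if a bystander is moved by more than 20 mm (distance of any of gauge_box, mouse, ring_gauge from where it was at the start of the episode above 0.02 m).
It also fails if it takes over 64 s, if anything falls off the work surface, if the arm or the gripper's body presses on something with over 40 N, if the wrist force passes 120 N, or if a joint passes its speed limit or range.

## Working session

There is one attempt and no reset: what is moved stays moved. The work goes in short steps, each a Python script; the robot and the scene stay as the last script left them, time stands still between calls to the robot, and variables do not carry over. Pictures are saved under pics/ and viewed, and the job is handed in when it is done.

```bash
ls; mkdir -p pics; python3 - <<'E'
from cell import ctrl
import cv2
for n in ["scene","side","wrist"]:
    im=ctrl.read_camera(n); cv2.imwrite(f"pics/{n}0.png",im[:,:,::-1])
    print(n,ctrl.camera_info(n))
    for q in ["base","carriage","pad","knob","bolt","camera","gauge","gauge_box","mouse","ring_gauge"]:
        r=ctrl.spot_in(n,q); print(q,[(d['xy'],round(d['score'],2)) for d in r[:3]])
print(ctrl.observe())
E
```

```text
pics
scene {'fovy': 55.968331450843095, 'cx': 254.10777416254666, 'cy': 187.7293708224066, 'k1': -0.06050726136272938, 'view': array([[ 7.58099528e-01,  6.52136252e-01, -1.84793494e-03,
        -4.32340659e+02],
       [-4.82880546e-01,  5.63242073e-01,  6.70510809e-01,
         2.28065289e+02],
       [ 4.38305240e-01, -5.07421596e-01,  7.41897459e-01,
        -1.50356840e+03],
       [ 0.00000000e+00,  0.00000000e+00,  0.00000000e+00,
         1.00000000e+00]])}
base [([232.9, 192.4], 0.76)]
carriage [([239.0, 184.6], 0.85), ([235.5, 195.9], 0.47)]
pad [([242.0, 184.4], 0.96)]
knob [([220.1, 164.4], 0.67)]
bolt [([244.7, 177.7], 0.56), ([130.8, 260.5], 0.53)]
camera [([317.9, 209.5], 0.8)]
gauge [([302.7, 228.2], 0.85)]
gauge_box [([294.8, 127.0], 0.66), ([310.9, 140.9], 0.49)]
mouse [([134.0, 258.5], 0.74)]
ring_gauge [([310.0, 143.4], 0.65)]
side {'fovy': 48.59548235487504, 'cx': 252.29075799186742, 'cy': 192.8755309328856, 'k1': 0.054256468646792025, 'view': array([[ 7.24363893e-01, -6.89287864e-01,  1.33862353e-02,
        -4.24226193e+02],
       [ 5.41306902e-01,  5.80662622e
[... 1245 characters left out ...]
clock': 1.65, 'joint_pos': array([ 1.12658790e+00,  3.52971889e-01,  1.63341591e+00,  6.37693361e-06,
        1.15518994e+00, -2.42358975e-03]), 'qvel': array([ 6.16662375e-05,  3.05834195e-04, -8.42430982e-04, -1.33973664e-03,
       -1.66861701e-03, -1.51507145e-03]), 'joint_torque': array([ 1.93490232e-03, -5.93742013e+01, -3.34576249e+01,  6.99651917e-02,
        1.56779797e-02, -1.33705399e-05]), 'eef_pos': array([267.23168528, 564.98648584, 233.59371666]), 'tcp_rot': array([ 2.19101701e-01,  9.75702027e-01,  7.91702581e-06, -1.19333985e-06]), 'ft_force': array([ 0.1200994 , -0.10861395, -0.46912873]), 'torque': array([-0.04581266,  0.01666674,  0.00171604]), 'width': 91.81074262869659}
```

```bash
python3 - <<'E'
import cv2
a=cv2.imread("pics/scene0.png")[90:290,130:400]; cv2.imwrite("pics/s1.png",cv2.resize(a,(800,592),interpolation=cv2.INTER_CUBIC))
a=cv2.imread("pics/side0.png")[100:300,110:380]; cv2.imwrite("pics/d1.png",cv2.resize(a,(800,592),interpolation=cv2.INTER_CUBIC))
E
cat > h.py <<'E'
from cell import ctrl
import numpy as np, cv2
from scipy.spatial.transform import Rotation as R
def rays(name,px,pose=None):
    i=ctrl.camera_info(name); f=192/np.tan(np.radians(i['fovy'])/2)
    x=(px[0]-i['cx'])/f; y=(px[1]-i['cy'])/f
    u=np.array([x,y]); v=u.copy()
    for _ in range(30): v=u/(1+i['k1']*(v@v))
    d=np.array([v[0],-v[1],-1.])
    T=cam2world(name,pose,i)
    return T[:3,3],T[:3,:3]@d
def cam2world(name,pose=None,i=None):
    i=i or ctrl.camera_info(name)
    if name=='wrist':
        Tt=np.eye(4); Tt[:3,:3]=R.from_quat(pose[1]).as_matrix(); Tt[:3,3]=pose[0]
        return Tt@i['T_tool_cam']
    return np.linalg.inv(i['view'])
def on_plane(name,px,z,pose=None):
    o,d=rays(name,px,pose); return o+d*(z-o[2])/d[2]
def proj(name,P,pose=None):
    i=ctrl.camera_info(name); f=192/np.tan(np.radians(i['fovy'])/2)
    P=np.atleast_2d(P); T=np.linalg.inv(cam2world(name,pose,i))
    c=P@T[:3,:3].T+T[:3,3]
    v=np.stack([c[:,0]/-c[:,2],-c[:,1]/-c[:,2]],1)
    v=v*(1+i['k1']*(v**2).sum(1,keepdims=True))
    return v*f+[i['cx'],i['cy']]
E
python3 - <<'E'
from h import *
for q,z,s,d in [("pad",56,(242,184.4),(227.8,207.1)),("knob",95,(220.1,164.4),(204,216.6)),("bolt",68,(244.7,177.7),(233.7,193)),("camera",80,(317.9,209.5),(281.3,139.8)),("gauge",90,(302.7,228.2),(310.9,151.6))]:
    print(q,on_plane('scene',s,z).round(),on_plane('side',d,z).round())
E
```

```text
pad [520.  -5.  56.] [496.  -4.  56.]
knob [426. -11.  95.] [419.  -8.  95.]
bolt [514.  16.  68.] [531.  12.  68.]
camera [787.  54.  80.] [747.  54.  80.]
gauge [796. -42.  90.] [766. -38.  90.]
```

View pics/s1.png

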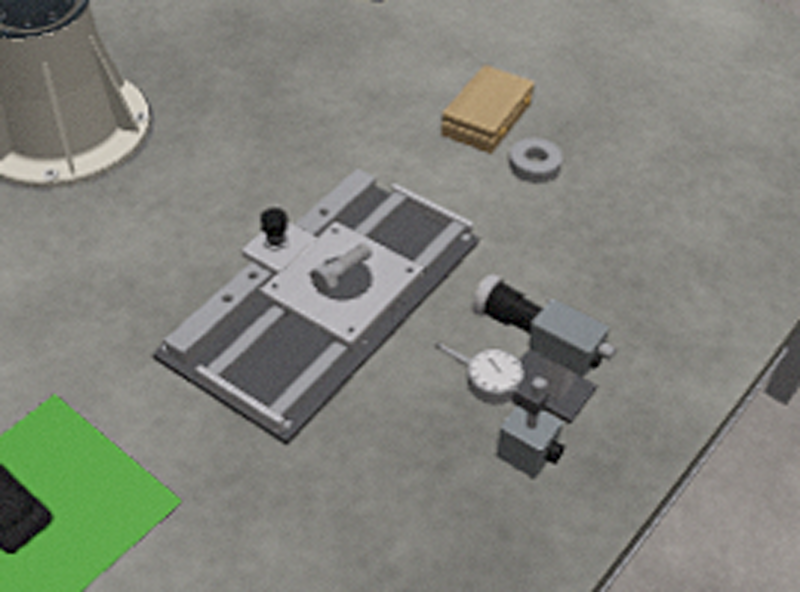

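View pics/d1.png

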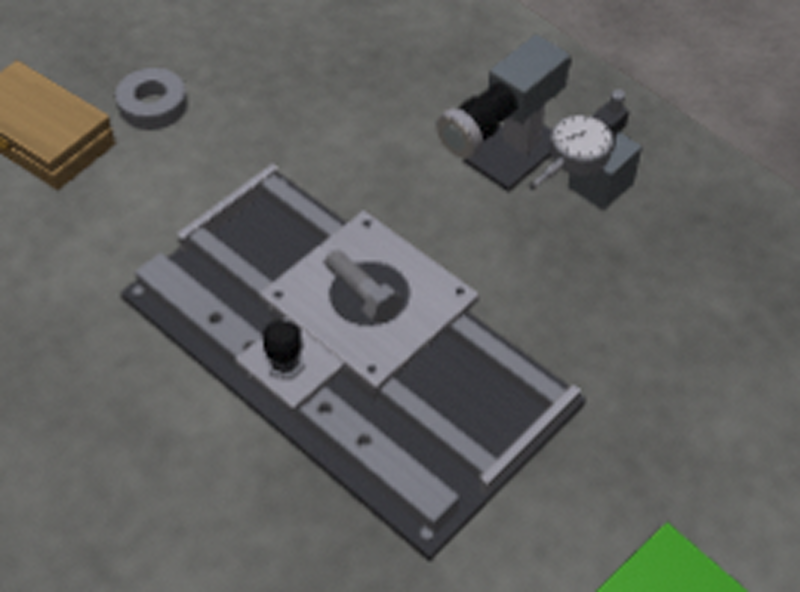

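The scene view shows the bolt on the carriage with its head on the dark pad, around crop (325,275) and tip near (365,252). The camera is on the +y side and the gauge on the -y side. Next I'll look from above with the wrist camera.

```bash
python3 - <<'E'
from h import *
o=ctrl.observe(); print(o['clock'])
best=None
for ang in (90,0,180,-90):
    X=np.array([np.cos(np.radians(ang)),np.sin(np.radians(ang)),0]);Z=np.array([0,0,-1.]);Y=np.cross(Z,X)
    q=R.from_matrix(np.stack([X,Y,Z],1)).as_quat()
    s=ctrl.solve_ik([500-40*X[0],15-40*X[1],280],q); print(ang,s)
    if ang==90: Q=q; P=[500-40*X[0],15-40*X[1],280]
ctrl.reach(P,Q)
ctrl.wait(0.2)
o=ctrl.observe(); np.savez('w1.npz',p=o['eef_pos'],q=o['tcp_rot'])
im=ctrl.read_camera('wrist'); cv2.imwrite('pics/w1.png',im[:,:,::-1])
pose=(o['eef_pos'],o['tcp_rot'])
for q in ["pad","knob","bolt","camera","gauge","carriage","base"]:
    r=ctrl.spot_in('wrist',q); print(q,[(d['xy'],round(d['score'],2),on_plane('wrist',d['xy'],{"knob":95,"bolt":68,"pad":56}.get(q,56),pose).round(1)) for d in r[:2]])
print(ctrl.observe()['clock'])
E
python3 -c "
import cv2;a=cv2.imread('pics/w1.png');cv2.imwrite('pics/w1b.png',cv2.resize(a,(800,600),interpolation=cv2.INTER_CUBIC))"
```

```text
1.65
90 [-5.29546572e-02  1.12072809e-01  1.83978731e+00 -4.44089210e-16
  1.18973253e+00 -5.29546572e-02]
0 [ 2.93380021e-02  4.36946263e-02  1.91509211e+00 -4.44089210e-16
  1.18280591e+00  1.60013433e+00]
180 [ 2.49939263e-02  1.77387630e-01  1.76227128e+00 -4.44089210e-16
  1.20193375e+00 -1.54580240e+00]
-90 None
pad [([259.3, 142.1], 0.79, array([504.9,   7.7,  56. ])), ([251.2, 132.6], 0.63, array([495.4,  18.8,  56. ]))]
knob [([191.9, 154.1], 0.96, array([432.7,  -0.6,  95. ]))]
bolt [([278.1, 147.8], 0.82, array([526.3,   2.6,  68. ]))]
camera [([466.1, 96.7], 0.84, array([750.2,  64.3,  56. ]))]
gauge [([481.1, 171.9], 0.9, array([785.3, -26.6,  56. ]))]
carriage [([260.0, 143.2], 0.96, array([505.8,   6.4,  56. ])), ([480.3, 172.8], 0.26, array([784.4, -27.7,  56. ]))]
base [([252.0, 130.4], 0.78, array([496.4,  21.3,  56. ]))]
4.5167
```

View pics/w1b.png

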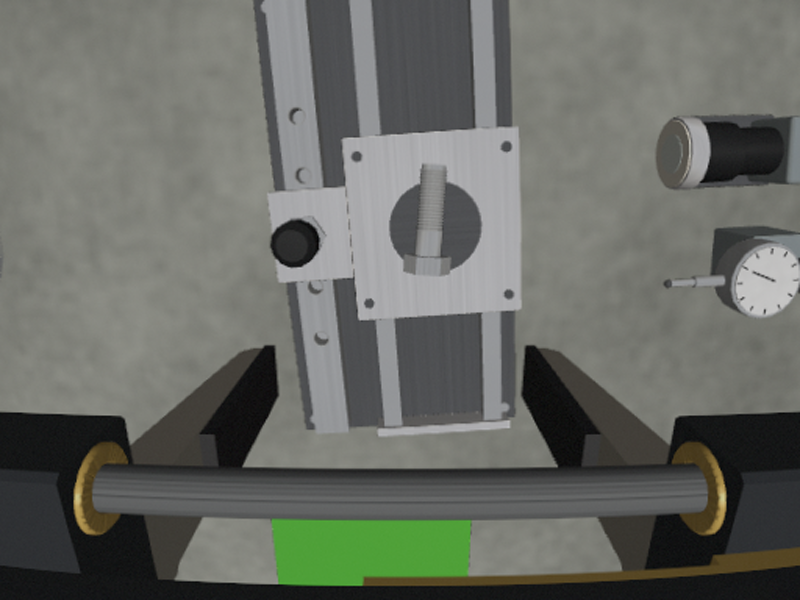

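The wrist view shows the plate corners at 800px-scale (343,137), (518,127), (522,308), (357,320). The bolt runs from its head at (427,265) to its tip at (433,165), and the knob is at (296,243). The camera is on the +y side, so the target is +45 mm. I'll fit the pose and check the reach.

```bash
python3 - <<'E'
from h import *
from scipy.optimize import least_squares
w=np.load('w1.npz'); pose=(w['p'],w['q'])
s=.64
def ow(px,z): return on_plane('wrist',np.array(px)*s,z,pose)
cor=[(343,137),(518,127),(522,308),(357,320)]
W=np.array([ow(c,56)[:2] for c in cor]); print(W.round(1))
M=np.array([[-65,70],[65,70],[65,-70],[-65,-70]])
def f(p):
    c,s_=np.cos(p[2]),np.sin(p[2]); return ((M@np.array([[c,s_],[-s_,c]]))+p[:2]-W).ravel()
r=least_squares(f,[500,0,0]); print('plate centre',r.x.round(3),r.fun.round(1))
yaw=r.x[2]; pad=r.x[:2]  # plate x -45..85 -> centre +20 = pad
ux=np.array([np.cos(yaw),np.sin(yaw)]); print('knob pred',pad-100*ux)
# refine with crops
g=cv2.imread('pics/w1.png')
# pad circle
c=[(436,226)]
print('pad circ',ow((436,226),56)[:2])
print('knob meas',ow((296,243),102)[:2])
# cam & gauge in base frame
uy=np.array([-ux[1],ux[0]])
for n,p,z in [('lens',(683,155),95),('gaugetip',(668,284),90)]:
    v=ow(p,z)[:2]-pad; print(n,v@ux,v@uy)
t=ow((434,165),66)[:2]; h=ow((427,272),68)[:2]; h2=ow((427,258),86)[:2]
print('bolt tip',t,'head',h,h2,np.linalg.norm(t-h),'dir',np.degrees(np.arctan2(*(t-h)[::-1])))
c=g[80:210,160:345]; cv2.imwrite('pics/w1c.png',cv2.resize(c,None,fx=4.3,fy=4.3,interpolation=cv2.INTER_CUBIC))
E
```

```text
[[459.6  69.5]
 [586.5  77. ]
 [597.5 -59.5]
 [467.1 -69.5]]
plate centre [5.27699e+02 4.36300e+00 6.70000e-02] [-1.5  0.4  1.3  1.5 -0.3 -1.6  0.5 -0.3]
knob pred [427.92612577  -2.37603804]
pad circ [528.18099321   4.77350086]
knob meas [431.49124855  -1.01787833]
lens 167.06706021027463 43.43397643113264
gaugetip 164.69532949484304 -47.15526349996355
bolt tip [525.24903089  49.55249019] head [521.22391153 -28.09605047] [520.04632639 -14.17484215] 77.75279707218746 dir 87.03257639680129
```

View pics/w1c.png

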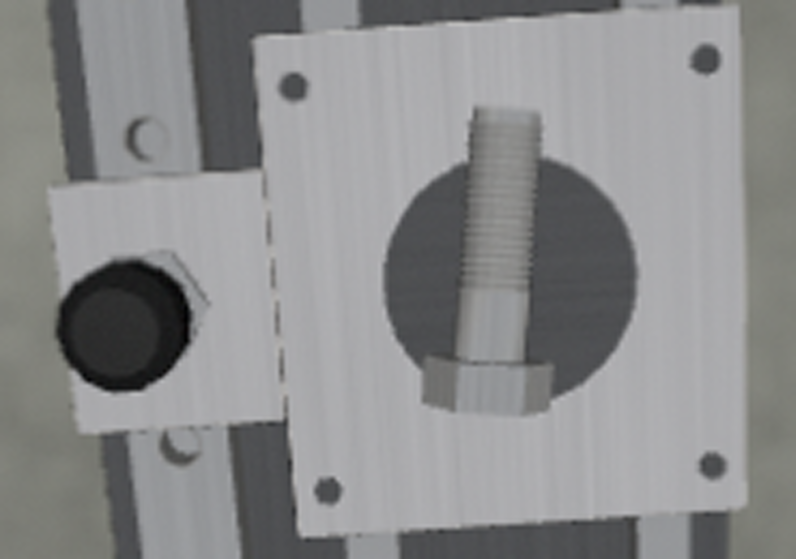

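```bash
cat >> h.py <<'E'
def toolR(heading,alpha,flip=1):
    """heading (rad) horizontal dir; alpha: 0=down, pi/2 = pointing along heading. jaws horizontal, perp to heading"""
    b=np.array([np.cos(heading),np.sin(heading),0]); Z=np.cos(alpha)*np.array([0,0,-1.])+np.sin(alpha)*b
    Y=flip*np.array([-b[1],b[0],0]); X=np.cross(Y,Z); return np.stack([X,Y,Z],1)
E
python3 - <<'E'
from h import *
w=np.load('w1.npz'); pose=(w['p'],w['q'])
cr=lambda x,y:(x/4.3+160,y/4.3+80)
for px,z in [((507,108),66),((507,108),76),((498,250),69),((491,350),71),((487,412),87)]:
    print(px,z,on_plane('wrist',cr(*px),z,pose).round(1))
print(np.round(ctrl.observe()['joint_pos'],2))
B=np.radians(87)
for flip in (1,-1):
  for a0 in (0,-15,-25,-35,-45):
    Rm=toolR(B,np.radians(a0),flip); g=np.array([523.4,14,69]); p=g-9*Rm[:,2]
    s=ctrl.solve_ik(p,R.from_matrix(Rm).as_quat())
    print('init',flip,a0,None if s is None else np.round(s,2))
  for af in (95,80,70,60,50):
    for hd in (90,60,30,120,150):
      Rm=toolR(np.radians(hd),np.radians(af),flip); g=np.array([527.9,4.5,100]); p=g-9*Rm[:,2]
      s=ctrl.solve_ik(p,R.from_matrix(Rm).as_quat())
      if s is not None: print('fin',flip,af,hd,np.round(s,2))
E
```

```text
(507, 108) 66 [525.4  50.1  66. ]
(507, 108) 76 [524.7  50.1  76. ]
(498, 250) 69 [523.4  13.7  69. ]
(491, 350) 71 [521.9 -12.6  71. ]
(487, 412) 87 [520.1 -26.   87. ]
[-0.05  0.11  1.84 -0.    1.19 -0.05]
init 1 0 None
init 1 -15 [ 0.19  0.44  1.95 -0.34  0.85 -2.66]
init 1 -25 [ 0.29  0.5   1.92 -0.51  0.95 -2.45]
init 1 -35 [ 0.38  0.57  1.88 -0.64  1.07 -2.29]
init 1 -45 [ 0.45  0.65  1.84 -0.73  1.2  -2.17]
fin 1 95 90 [-0.58  1.1   1.67  1.05  1.85  1.89]
fin 1 95 60 [-0.7   1.07  2.03  1.4   1.67  1.61]
fin 1 95 30 [-0.65  1.19  2.34  1.91  1.8   1.19]
fin 1 95 120 [-0.4   1.18  1.35  0.78  2.13  1.99]
fin 1 95 150 [-0.2   1.27  1.1   0.47  2.38  1.9 ]
fin 1 80 90 [-0.57  0.94  1.74  0.98  1.65  1.96]
fin 1 80 60 [-0.69  0.88  2.1   1.37  1.43  1.74]
fin 1 80 30 [-0.64  0.95  2.44  2.01  1.5   1.35]
fin 1 80 120 [-0.4   1.04  1.41  0.69  1.94  1.99]
fin 1 80 150 [-0.2   1.13  1.17  0.39  2.19  1.86]
fin 1 70 90 [-0.55  0.83  1.78  0.93  1.52  2.01]
fin 1 70 60 [-0.66  0.74  2.13  1.35  1.27  1.85]
fin 1 70 30 [-0.59  0.76  2.47  2.06  1.26  1.49]
fin 1 70 120 [-0.39  0.94  1
[... 1410 characters left out ...]
  0.74  2.13  1.35  1.27 -1.29]
fin -1 70 30 [-0.59  0.76  2.47  2.06  1.26 -1.65]
fin -1 70 120 [-0.39  0.94  1.47  0.64  1.81 -1.14]
fin -1 70 150 [-0.2   1.04  1.24  0.35  2.05 -1.29]
fin -1 60 90 [-0.52  0.73  1.82  0.87  1.39 -1.05]
fin -1 60 60 [-0.6   0.62  2.15  1.29  1.11 -1.15]
fin -1 60 30 [-0.51  0.57  2.46  2.05  0.99 -1.46]
fin -1 60 120 [-0.36  0.85  1.53  0.58  1.68 -1.11]
fin -1 60 150 [-0.19  0.93  1.32  0.31  1.9  -1.3 ]
fin -1 50 90 [-0.46  0.63  1.86  0.8   1.26 -0.96]
fin -1 50 60 [-0.53  0.51  2.15  1.2   0.97 -0.97]
fin -1 50 30 [-0.42  0.42  2.42  1.94  0.72 -1.19]
fin -1 50 120 [-0.33  0.75  1.59  0.53  1.54 -1.08]
fin -1 50 150 [-0.17  0.83  1.41  0.27  1.74 -1.29]
```

```bash
python3 - <<'E'
from h import *
hd=np.radians(86.8); Rm=toolR(hd,np.radians(-20),-1); q=R.from_matrix(Rm).as_quat()
g=np.array([523.4,14.2,68.8]); p=g-10*Rm[:,2]
print(p, ctrl.observe()['clock'])
ctrl.reach(p-70*Rm[:,2],q)
ctrl.line_to(p,rate=70)
ctrl.wait(.1); o=ctrl.observe(); print(o['clock'],o['eef_pos'].round(1),o['ft_force'].round(1))
im=ctrl.read_camera('wrist'); cv2.imwrite('pics/g0.png',cv2.resize(im[:,:,::-1],(800,600)))
ctrl.set_gripper(10,45)
o=ctrl.observe(); print(o['clock'],o['width'],o['ft_force'].round(1))
ctrl.line_to(p+[0,0,50],rate=80)
o=ctrl.observe(); print(o['clock'],o['width'],o['ft_force'].round(1))
im=ctrl.read_camera('wrist'); cv2.imwrite('pics/g1.png',cv2.resize(im[:,:,::-1],(800,600)))
im=ctrl.read_camera('side'); cv2.imwrite('pics/g1s.png',cv2.resize(im[100:300,110:380,::-1],(800,592)))
E
```

```text
[523.59092079  17.61486853  78.19692621] 4.5167
6.425 [524.   17.8  78.6] [ 0.1 -0.4  0. ]
7.575 18.281038788808978 [-1.4  0.4 -0.3]
8.35 18.585969518516364 [-0.1 -0.5 -3.2]
```

View pics/g1.png

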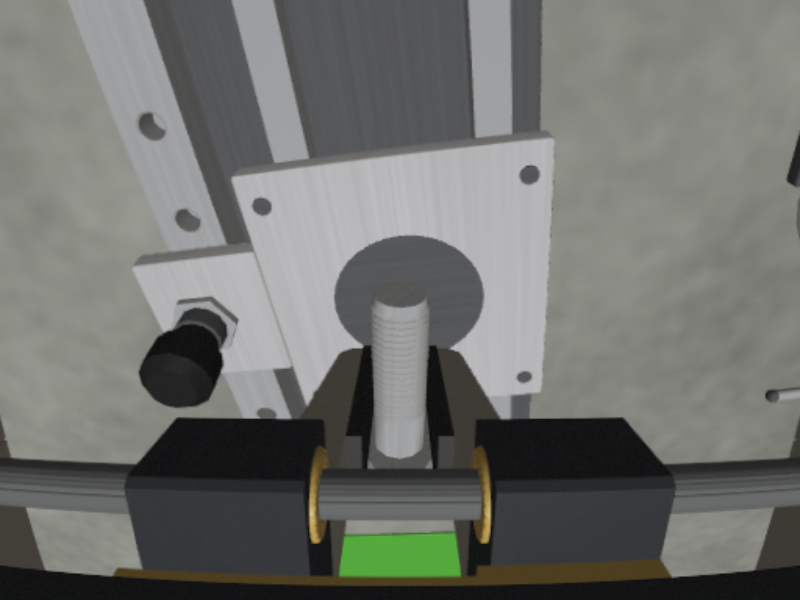

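View pics/g1s.png

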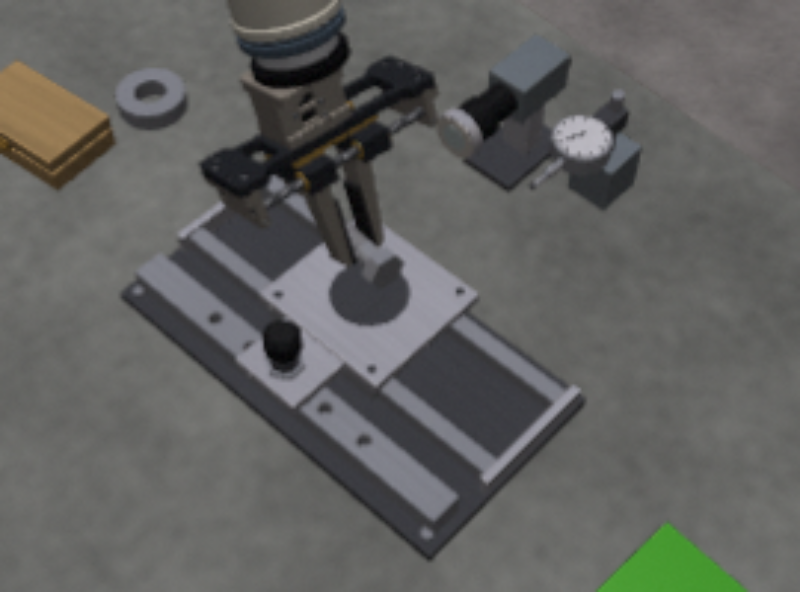

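```bash
python3 - <<'E'
from h import *
o=ctrl.observe(); pose=(o['eef_pos'],o['tcp_rot']); Rm=R.from_quat(pose[1]).as_matrix()
print(o['clock'],o['width'])
b=np.array([np.cos(np.radians(86.8)),np.sin(np.radians(86.8)),0])
g=pose[0]+10*Rm[:,2]
for sl in (-4.4,0,5,10,15,20,30):
  a=np.radians(sl); ax=b*np.cos(a)+np.array([0,0,np.sin(a)])
  n=np.cross(Rm[:,1],ax); n*=np.sign(n[2])
  pts=[g+36*ax, g-29*ax, g+36*ax+10*n,g+36*ax-10*n]
  print(sl,(proj('wrist',pts,pose)/.64).round(0).tolist(), proj('side',[g+36*ax,g-29*ax,g-42*ax]).round(0).tolist())
a=cv2.imread('pics/g1s.png')[180:420,200:524]; cv2.imwrite('pics/g1z.png',cv2.resize(a,(800,592),interpolation=cv2.INTER_CUBIC))
a=cv2.imread('pics/g1.png')[240:500,270:530]; cv2.imwrite('pics/g1y.png',cv2.resize(a,(600,600),interpolation=cv2.INTER_CUBIC))
E
```

```text
8.45 18.716767974265913
-4.4 [[398.0, 295.0], [398.0, 442.0], [398.0, 313.0], [398.0, 280.0]] [[222.0, 174.0], [238.0, 188.0], [241.0, 191.0]]
0 [[398.0, 300.0], [398.0, 437.0], [398.0, 320.0], [398.0, 282.0]] [[221.0, 173.0], [238.0, 189.0], [241.0, 192.0]]
5 [[398.0, 307.0], [398.0, 432.0], [397.0, 329.0], [398.0, 286.0]] [[221.0, 172.0], [238.0, 190.0], [241.0, 193.0]]
10 [[398.0, 314.0], [398.0, 426.0], [397.0, 340.0], [398.0, 291.0]] [[221.0, 172.0], [238.0, 190.0], [241.0, 194.0]]
15 [[398.0, 322.0], [398.0, 421.0], [397.0, 350.0], [398.0, 296.0]] [[222.0, 171.0], [238.0, 191.0], [241.0, 195.0]]
20 [[397.0, 331.0], [398.0, 415.0], [397.0, 361.0], [398.0, 303.0]] [[222.0, 170.0], [238.0, 191.0], [241.0, 195.0]]
30 [[397.0, 351.0], [398.0, 403.0], [397.0, 385.0], [397.0, 318.0]] [[222.0, 170.0], [237.0, 192.0], [240.0, 196.0]]
```

View pics/g1y.png

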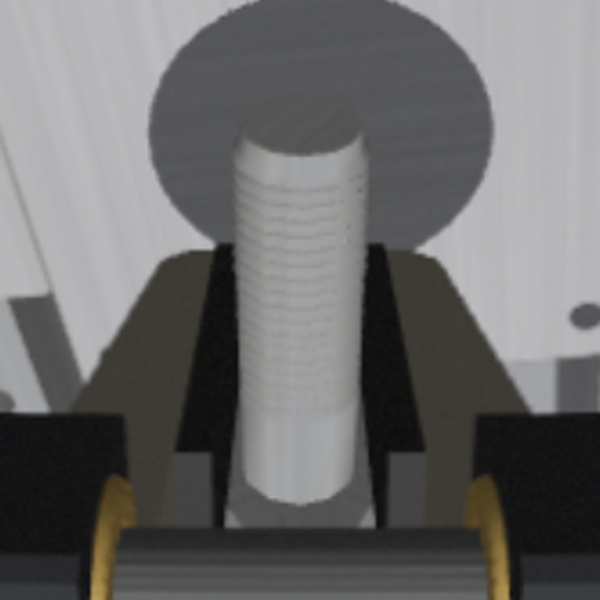

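View pics/g1z.png

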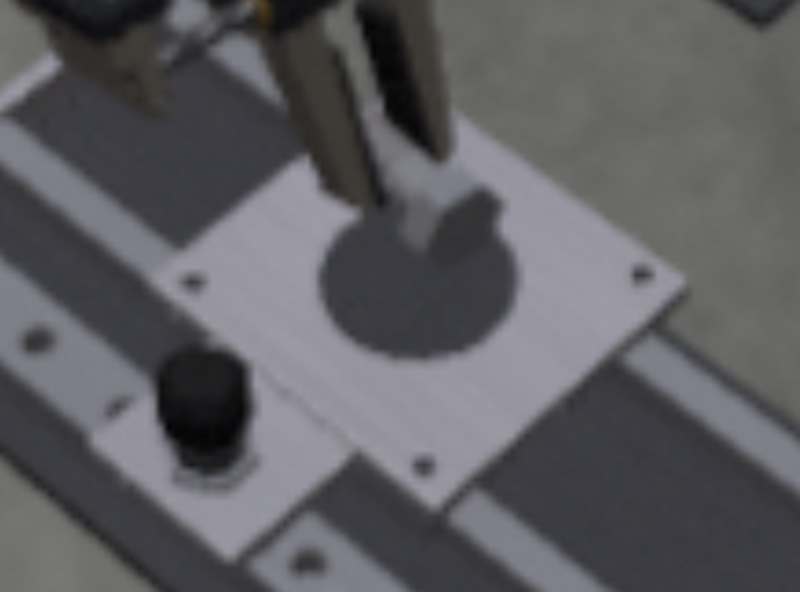

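View pics/g0.png

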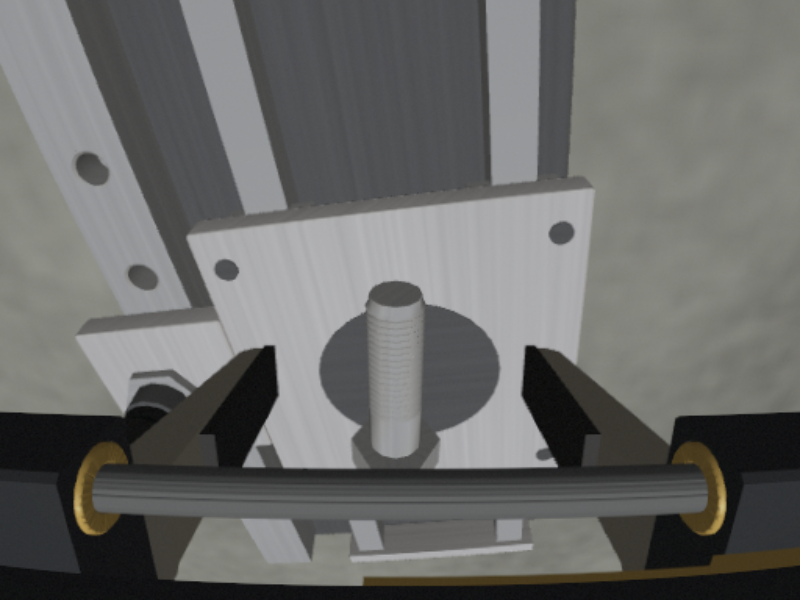

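The bolt sits in the jaws as predicted, with its tip at (400,293), so it has not slipped. Now I'll rotate it upright above the pad.

```bash
python3 - <<'E'
from h import *
hd=np.radians(86.8)
for al,z in ((-20+45,170),(74.4,125)):
    Rm=toolR(hd,np.radians(al),-1); g=np.array([527.9,4.5,z]); p=g-10*Rm[:,2]
    ctrl.reach(p,R.from_matrix(Rm).as_quat())
    o=ctrl.observe(); print(o['clock'],o['eef_pos'].round(1),p.round(1),o['width'],o['ft_force'].round(1))
ctrl.wait(.2)
for n in ('side','scene','wrist'):
    im=ctrl.read_camera(n)[:,:,::-1]; cv2.imwrite(f'pics/u_{n}.png',im)
a=cv2.imread('pics/u_side.png')[100:250,140:340]; cv2.imwrite('pics/u_sidez.png',cv2.resize(a,(800,600),interpolation=cv2.INTER_CUBIC))
a=cv2.imread('pics/u_scene.png')[100:250,160:360]; cv2.imwrite('pics/u_scenez.png',cv2.resize(a,(800,600),interpolation=cv2.INTER_CUBIC))
g=np.array([527.9,4.5,125])
e=[g+[0,0,36],g-[0,0,29],g-[0,0,42],[527.9,4.5,56]]
print((proj('side',e)-[140,100])*4); print((proj('scene',e)-[160,100])*4)
E
```

```text
9.4167 [5.270e+02 3.000e-01 1.784e+02] [5.277e+02 3.000e-01 1.791e+02] 18.664403785353716 [ 0.1 -0.1 -3.1]
10.1333 [527.   -4.3 127. ] [527.4  -5.1 127.7] 18.999137170670362 [ 0.2 -0.6 -2.7]
[[376.93839118 286.88641884]
 [379.06753663 354.49253923]
 [379.46732002 367.22913387]
 [380.27219046 392.91232   ]]
[[339.52537656 246.29104791]
 [341.13975208 302.80619715]
 [341.44805122 313.57398788]
 [342.07371336 335.40169641]]
```

View pics/u_sidez.png

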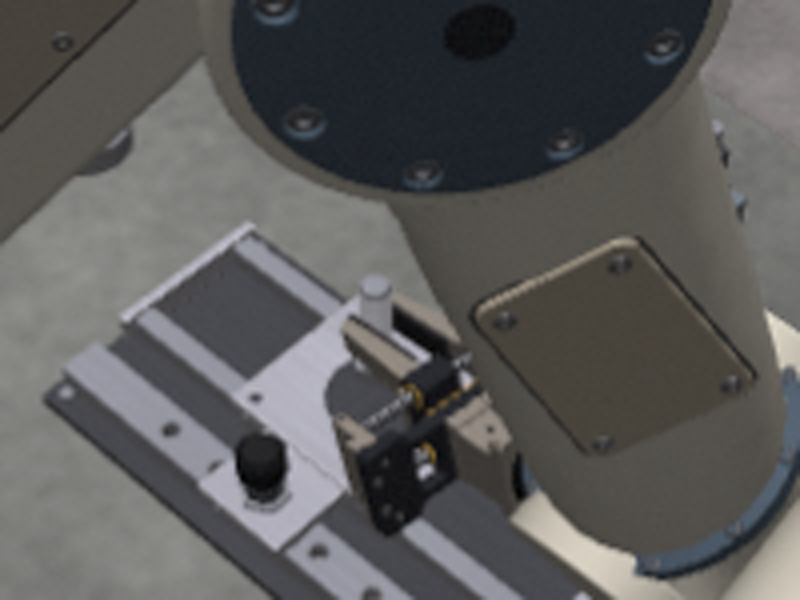

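View pics/u_scenez.png

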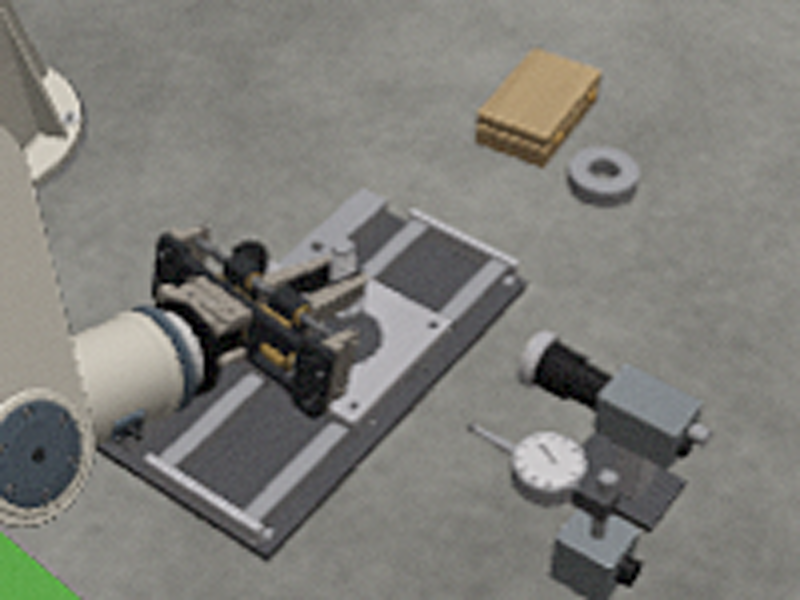

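View pics/u_wrist.png

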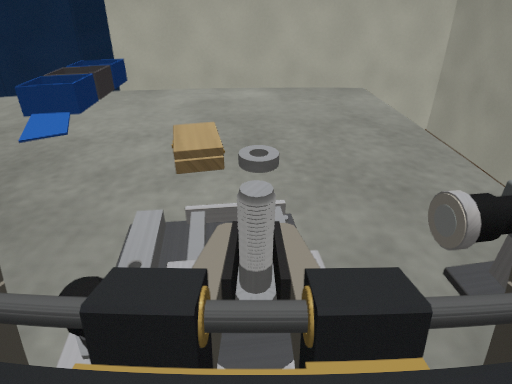

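The bolt is upright over the pad: tip at side-crop (376,287) against a predicted (377,287). Now I'll lower it until contact and release.

```bash
python3 - <<'E'
from h import *
hd=np.radians(86.8)
Rm=toolR(hd,np.radians(74.4),-1); p0=np.array([527.9,4.5,0])-10*Rm[:,2]
P=lambda z:p0+[0,0,z]
ctrl.line_to(P(101),rate=40)
f0=ctrl.observe()['ft_force'][2]; print(f0,ctrl.observe()['clock'])
z=101
while z>94:
    z-=.7; ctrl.line_to(P(z),rate=15); o=ctrl.observe(); f=o['ft_force'][2]
    print(round(z,1),round(f,2),o['eef_pos'].round(1),round(o['clock'],2))
    if f-f0>4: break
im=ctrl.read_camera('wrist')[:,:,::-1]; cv2.imwrite('pics/r0.png',im)
E
```

```text
-3.2251898631253817 11.2333
100.3 -1.88 [527.4  -5.1 103.1] 11.48
99.6 -3.16 [527.4  -5.1 102.3] 11.73
98.9 -2.35 [527.3  -5.1 101.6] 11.98
98.2 -0.61 [527.4  -5.1 101. ] 12.23
97.5 5.27 [527.4  -5.1 100.9] 12.48
```

View pics/r0.png

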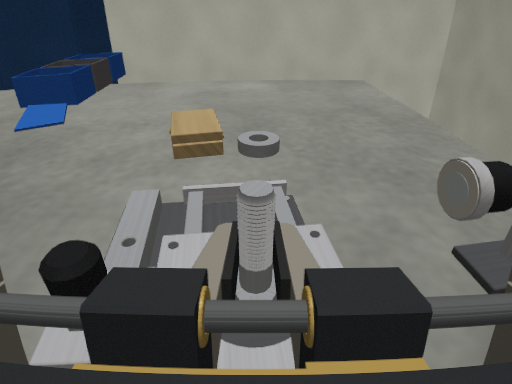

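```bash
python3 - <<'E'
from h import *
hd=np.radians(86.8)
Rm=toolR(hd,np.radians(74.4),-1)
ctrl.set_gripper(50)
o=ctrl.observe(); print(o['clock'],o['width'],o['ft_force'].round(1),o['eef_pos'].round(1))
im=ctrl.read_camera('wrist')[:,:,::-1]; cv2.imwrite('pics/r1.png',im)
p=o['eef_pos']
ctrl.line_to(p-90*Rm[:,2],rate=90)
im=ctrl.read_camera('wrist')[:,:,::-1]; cv2.imwrite('pics/r2.png',im)
o=ctrl.observe();print(o['clock'],o['joint_pos'].round(2))
# knob pose check: jaws along base y
yaw=.067; 
for a in (yaw,yaw+np.pi):
    X=np.array([np.cos(a),np.sin(a),0]);Z=np.array([0,0,-1.]);q=R.from_matrix(np.stack([X,np.cross(Z,X),Z],1)).as_quat()
    for z in (94,200): print(a,z,ctrl.solve_ik([429,-2,z],q), ctrl.solve_ik([426,43,z],q))
E
```

```text
13.15 50.01470393625295 [-0.3 -0.9  0.6] [527.4  -5.1 100.1]
14.4 [-0.69  0.87  1.69  0.89  1.66 -1.11]
0.067 94 [-8.15844351e-03  2.58301492e-01  2.15856843e+00 -4.44089210e-16
  7.24722728e-01  1.49563788e+00] [ 9.70949042e-02  2.57193363e-01  2.16024205e+00 -4.44089210e-16
  7.24157243e-01  1.60089123e+00]
0.067 200 [-8.15844351e-03  8.37212265e-02  2.06678906e+00 -4.44089210e-16
  9.91082367e-01  1.49563788e+00] [ 9.70949042e-02  8.23342836e-02  2.06834730e+00 -4.44089210e-16
  9.90911070e-01  1.60089123e+00]
3.2085926535897933 94 [-8.15844351e-03  2.58301492e-01  2.15856843e+00 -4.44089210e-16
  7.24722728e-01 -1.64595477e+00] [ 9.70949042e-02  2.57193363e-01  2.16024205e+00 -4.44089210e-16
  7.24157243e-01 -1.54070142e+00]
3.2085926535897933 200 [-8.15844351e-03  8.37212265e-02  2.06678906e+00 -4.44089210e-16
  9.91082367e-01 -1.64595477e+00] [ 9.70949042e-02  8.23342836e-02  2.06834730e+00 -4.44089210e-16
  9.90911070e-01 -1.54070142e+00]
```

View pics/r2.png

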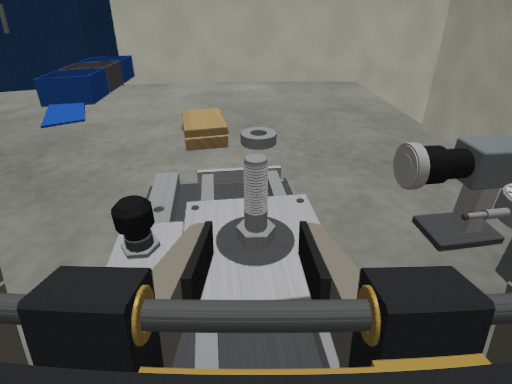

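The bolt stands upright on the pad, with its head at (256,232) inside the dark disc. Now I'll go up and over to the knob.

```bash
python3 - <<'E'
from h import *
o=ctrl.observe(); p=o['eef_pos']
ctrl.line_to([p[0]-20,p[1]-20,260],rate=250)
a=.067+np.pi
X=np.array([np.cos(a),np.sin(a),0]);Z=np.array([0,0,-1.]);q=R.from_matrix(np.stack([X,np.cross(Z,X),Z],1)).as_quat()
ctrl.reach([429,-2,260],q)
ctrl.line_to([429,-2,185],rate=150)
ctrl.wait(.15)
o=ctrl.observe(); pose=(o['eef_pos'],o['tcp_rot']); print(o['clock'],pose)
np.savez('w2.npz',p=pose[0],q=pose[1])
im=ctrl.read_camera('wrist')[:,:,::-1]; cv2.imwrite('pics/k0.png',im)
for n in ("knob","bolt","pad"):
    r=ctrl.spot_in('wrist',n); print(n,[(d['xy'],round(d['score'],2)) for d in r[:2]])
print('pred knob top',proj('wrist',[[429,-2,102],[429,-2,89]],pose))
im=ctrl.read_camera('scene')[:,:,::-1]
a=im[100:250,160:360]; cv2.imwrite('pics/k0s.png',cv2.resize(a,(800,600),interpolation=cv2.INTER_CUBIC))
E
```

```text
16.875 (array([429.70994067,  -2.20963914, 185.72797488]), array([-3.31211080e-02,  9.99451167e-01,  3.87725264e-05,  5.96220824e-04]))
knob [([254.4, 195.1], 0.86)]
bolt [([258.4, 290.9], 0.58)]
pad [([254.2, 228.3], 0.86)]
pred knob top [[255.98575179 202.72862446]
 [255.96085289 197.94710381]]
```

View pics/k0.png

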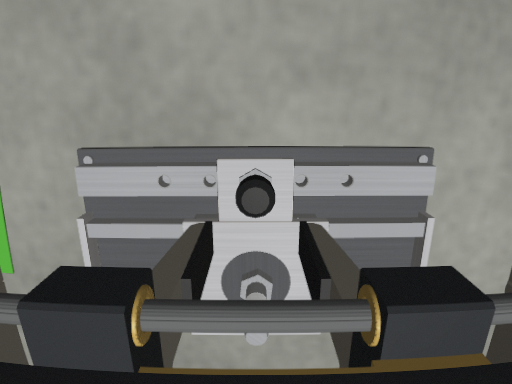

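View pics/k0s.png

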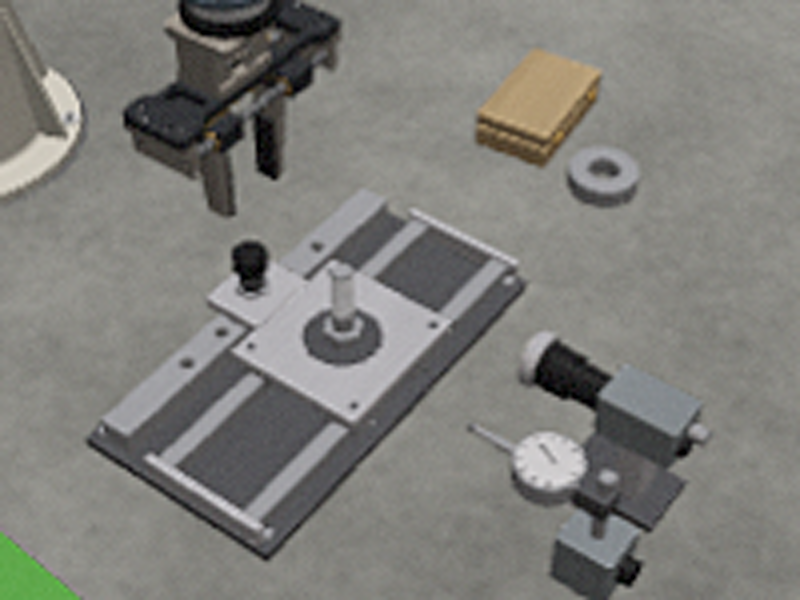

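The knob is where predicted, at (255,197), the base edges are level in the view, and the bolt is standing. I'll grip the knob and lift.

```bash
python3 - <<'E'
from h import *
ctrl.line_to([427.5,-2.2,92.5],rate=90)
o=ctrl.observe(); print(o['clock'],o['eef_pos'].round(2),o['ft_force'].round(1))
ctrl.set_gripper(20,40); ctrl.wait(.1)
o=ctrl.observe(); print(o['clock'],o['width'],o['eef_pos'].round(2),o['ft_force'].round(1))
np.savez('grip.npz',p=o['eef_pos'],f=o['ft_force'])
for dz in (4,8,12,12.8):
    ctrl.line_to([427.5,-2.2,92.5+dz],rate=20)
    o=ctrl.observe(); print(dz,round(o['clock'],2),round(o['width'],1),o['eef_pos'].round(2),o['ft_force'].round(1))
ctrl.wait(.2)
o=ctrl.observe(); print(round(o['clock'],2),o['eef_pos'].round(2),o['ft_force'].round(1))
im=ctrl.read_camera('side')[:,:,::-1]; a=im[140:290,140:340]; cv2.imwrite('pics/l0.png',cv2.resize(a,(800,600),interpolation=cv2.INTER_CUBIC))
im=ctrl.read_camera('wrist')[:,:,::-1]; cv2.imwrite('pics/l0w.png',im)
E
```

```text
18.3 [427.89  -2.2   92.89] [ 0.2 -0.9 -0.9]
18.825 31.256176276290493 [427.79  -2.18  92.8 ] [-0.5  1.2  5.3]
4 19.18 30.7 [427.69  -2.19  96.45] [ 3.   1.2 -7.1]
8 19.52 30.7 [427.65  -2.21 100.6 ] [ 3.4  0.7 -7.4]
12 19.88 31.0 [427.59  -2.2  104.61] [ 3.8 -0.4 -9.5]
12.8 20.12 31.2 [427.58  -2.19 105.33] [ 3.6  0.1 -9.4]
20.32 [427.56  -2.18 105.3 ] [ 4.1  0.5 -8.4]
```

View pics/l0.png

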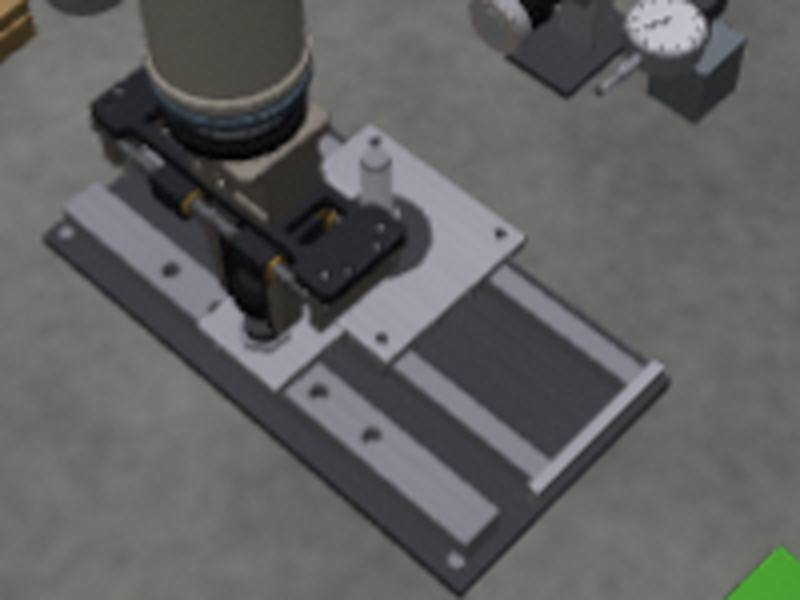

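View pics/l0w.png

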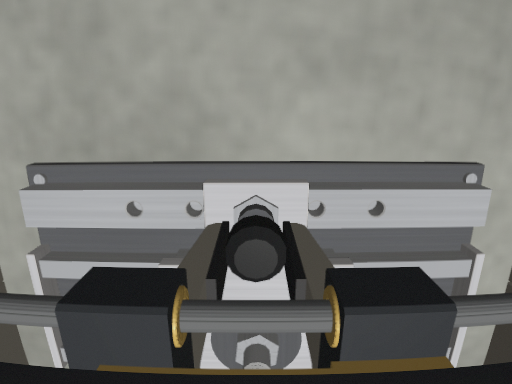

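```bash
python3 - <<'E'
from h import *
uy=np.array([-np.sin(.067),np.cos(.067),0]); s=np.array([427.5,-2.2,105.3])
ctrl.line_to(s+45*uy,rate=35)
o=ctrl.observe(); print(round(o['clock'],2),round(o['width'],1),o['eef_pos'].round(2),o['ft_force'].round(1))
ctrl.wait(.2)
o=ctrl.observe(); print(round(o['clock'],2),o['eef_pos'].round(2),(s+45*uy).round(2),o['ft_force'].round(1))
im=ctrl.read_camera('side')[:,:,::-1]; a=im[120:270,140:340]; cv2.imwrite('pics/m0.png',cv2.resize(a,(800,600),interpolation=cv2.INTER_CUBIC))
im=ctrl.read_camera('wrist')[:,:,::-1]; cv2.imwrite('pics/m0w.png',im)
E
```

```text
21.86 30.6 [424.47  42.71 105.3 ] [ 4.8 -0.3 -9.5]
22.06 [424.51  42.71 105.31] [424.49  42.7  105.3 ] [ 4.2  0.3 -8.8]
```

View pics/m0.png

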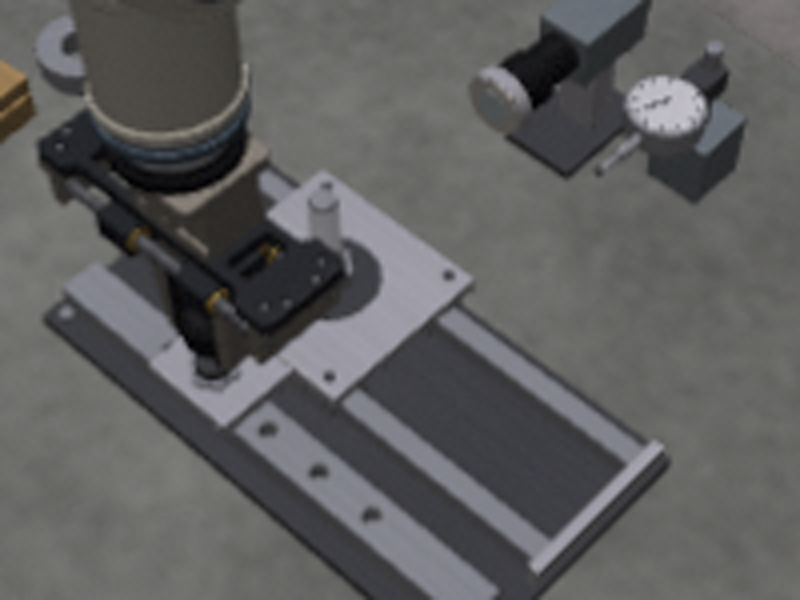

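View pics/m0w.png

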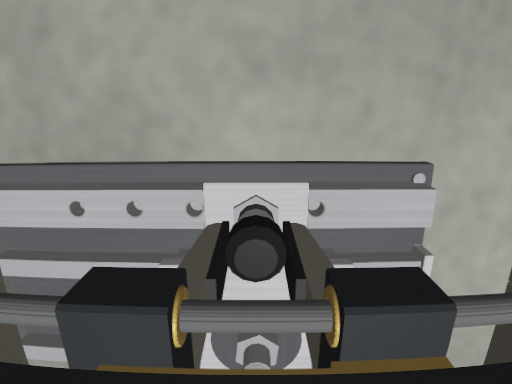

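The carriage has moved exactly one hole: the neighbouring holes are again at columns 195 and 316, three are now on the -y side, and the bolt is standing. Lowering the pin.

```bash
python3 - <<'E'
from h import *
uy=np.array([-np.sin(.067),np.cos(.067),0]); s=np.array([427.5,-2.2,0])+45*uy
for z in (102,99,96.5,94.5,93,92.5,92.0):
    ctrl.line_to(s+[0,0,z],rate=15)
    o=ctrl.observe(); print(z,round(o['clock'],2),round(o['width'],1),o['eef_pos'].round(2),o['ft_force'].round(1))
ctrl.wait(.3)
o=ctrl.observe(); print(round(o['clock'],2),o['eef_pos'].round(2),o['ft_force'].round(1))
im=ctrl.read_camera('side')[:,:,::-1]; cv2.imwrite('pics/n0s.png',im); a=im[120:270,140:340]; cv2.imwrite('pics/n0.png',cv2.resize(a,(800,600),interpolation=cv2.INTER_CUBIC))
im=ctrl.read_camera('scene')[:,:,::-1]; a=im[100:250,160:360]; cv2.imwrite('pics/n0c.png',cv2.resize(a,(800,600),interpolation=cv2.INTER_CUBIC))
E
```

```text
102 22.52 30.6 [424.46  42.72 101.9 ] [ 5.4 -1.1 -8.7]
99 22.88 30.5 [424.49  42.7   98.93] [ 4.3  0.4 -7.7]
96.5 23.19 30.9 [424.52  42.71  96.46] [ 4.5 -1.1 -7.2]
94.5 23.48 30.5 [424.52  42.7   94.47] [ 3.7  0.7 -7.4]
93 23.73 30.7 [424.51  42.72  92.98] [ 3.7  0.  -5.6]
92.5 23.98 30.7 [424.61  42.73  92.84] [1.5 0.3 3.6]
92.0 24.23 31.1 [424.68  42.72  92.73] [-1.6 -0.4 12.4]
24.52 [424.68  42.73  92.72] [-0.3 -0.3 12. ]
```

View pics/n0.png

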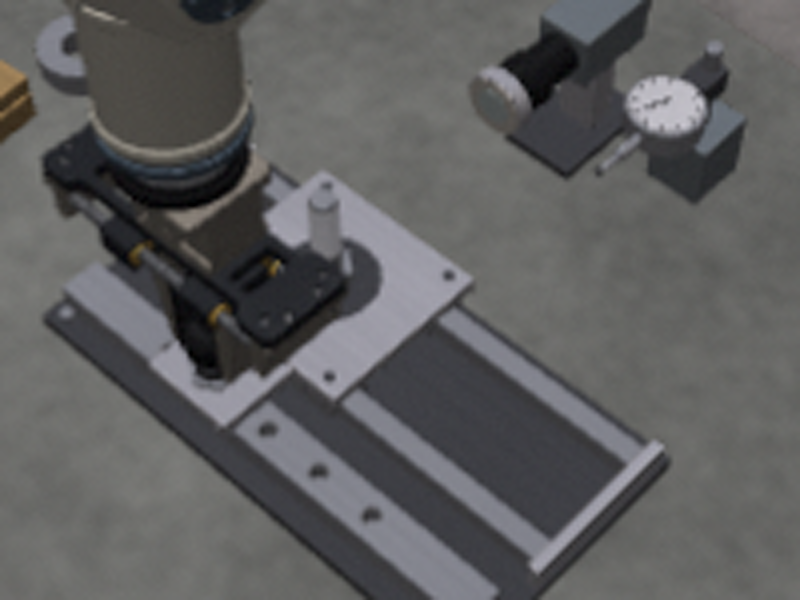

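View pics/n0c.png

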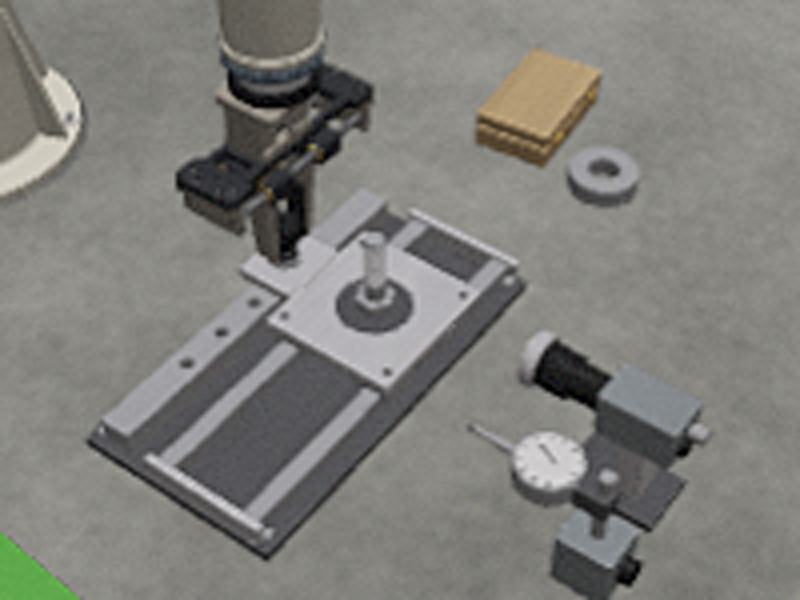

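```bash
python3 - <<'E'
from cell import ctrl
o=ctrl.observe(); print(o['clock'],o['width'],o['eef_pos'].round(2),o['ft_force'].round(1))
ctrl.hand_in()
E
```

```text
24.625 30.85723775559254 [424.7   42.71  92.76] [-1.1 -0.8 11.9]
the job is handed in; nothing more can be done
```

I stood the bolt upright on the pad, moved the carriage one hole (+45 mm) to the camera's station, and handed the job in at 24.6 s with the fingers still holding the knob. No verdict is reported, so what follows is from my own last checks.

- **Bolt:** the last side and scene pictures show it standing upright within the pad, untouched. I released it only after feeling it touch down on the pad.
- **Pin:** while I lowered the knob, it stopped with the tool at 92.8 mm, the same height as when I first gripped it with the pin home. I read that as fully home.
- **Grip:** the jaws are closed on the knob (opening 30.9 mm, 40 N grip set), with about 12 N downward push on it.
- **Carriage:** after the slide the wrist picture showed it centred one hole along, with three free holes on the gauge side and one beyond.
- **Camera line:** I measured the camera lens about 43 mm from the middle station, against 45 mm for the hole. I put that down to measuring error, because the hole fixes the position. I did not measure the final pad position against the camera separately.
- **Other things:** the camera, dial gauge, box and ring look unmoved in the last pictures, and the forces read between moves were small. The mouse was out of view in those pictures, but the arm never went near it.

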